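Set the length stop and feed the wax tube

TASK

Get the wax-slicing jig ready for sawing a ring blank, only pushing with the fingertips, never pinching or lifting. First push the blue sliding stop along its rail towards the saw slot until it clicks into the notch at the red mark; then push the green wax tube by its back end along the V trough, through the saw guide, until its front end rests against the stop, with the stop still clicked in at the red mark. Leave the other things on the bench where they are.

Things in the scene. Friction and masses are not known exactly. Their poses are not given: they have to be found in the camera images.
- jig: wax-slicing jig fixed to the bench: pale wooden base 104 mm (x) by 246 mm (y, -121 to +125), 18 mm thick. Origin on the bench top under the saw slot (y = 0), z up. Own +y points from the V trough to the stop rail. Aluminium V trough: y -115 to +8, legs rise to x = +-15, z = 37 mm. Two steel saw guide cheeks: y -22 to +9, x = +-20 to +-29, up to z = 64, with a 2 mm saw slot at y = 0
- stop (a joint): position of the blue stop on its rail, m: 0 where its face is 10 mm from the saw slot, growing along the jig's +y (away from the slot) to 0.070. Its spring pin drops into notches at 0.005, 0.020 (red mark), 0.035, 0.050. It slides with about 1.5 N between notches, snaps into a notch over the last 3 to 4 mm and centres itself there, and takes some 9 to 11 N to leave one, either way. Starts between 0.028 and 0.062
- stop_face (a point): centre of the stop's steel face (36 mm wide, z 24 to 62 mm, looking along the jig's -y) at the height of the tube's axis, z = 42. It lies at y = 30 in the jig's frame when the stop is in the marked notch. The white pointer on the block, in line with the pin, is 18 mm behind this face
- stop_tab (a point): point on the outer face (looking along the jig's +y) of the stop's upright blue thumb tab, 36 mm behind the steel face, z = 53.5. The tab is 32 mm wide, 6 mm thick, top at z = 63.5; the blue block below has the same outer face, z 24 to 41, and nothing stands outside it above z = 38. A black knob on the spring pin stands between tab and steel plate, up to z = 64, about 3 mm lower in a notch
- red_mark (a point): centre of the red line (12 x 4 mm) on the white scale, carried on as 8 mm red tape over the base's front edge, at x = -40.5, y = 48, z = 20 mm in the jig's frame. The stop's white pointer stands at it in the marked notch; black lines: other notches. The rail lies on the line x = 0, y from 12 to 123; its notched steel bar is 12 mm wide, top at z = 30, its end plate's top at z = 38; notches at y = 33, 48 (red), 63, 78, each 10 mm wide
- wax_tube: green bored round wax tube, 28 mm outside diameter, 100 mm long, about 70 g, loose in the V trough. Origin at its centre, z = 42 mm (top z = 56); its axis is its own y, pointing to the stop. It starts with its front end 22 to 45 mm short of the saw slot and its back end past the trough's outer end
- tube_front (a point): centre of the tube's end that looks to the saw slot and stop
- tube_back (a point): centre of the tube's other end, the one to push; the part of it above z = 37 is clear of the trough along its whole way
- calipers: steel vernier calipers, 190x60x8 mm, lying in front of the jig; bystander
- pencil: pencil 160 mm long, lying behind the jig; bystander
- wax_block: green block of carving wax 37x53x24 mm, behind the jig; bystander
- jar_small: small white plastic jar, 72 mm wide, 66 mm high; bystander
- ring_blank1: green ring blank, 28 mm wide, 15 mm high, lying flat in front of the jig; bystander
- ring_blank2: green ring blank, 28 mm wide, 10 mm high, lying flat in front of the jig; bystander
- piercing_saw: jeweller's saw, 280 mm long, lying behind the jig, fixed; bystander
Not all that is in view belongs to the job. Of the things like the wax_tube, leave any that is purple or yellow; of the rest the smaller one is meant.

How it is judged:
On the way, in this order (a step that is already met when the one before it is completed fails the run):
1. the stop sits in the notch at the red mark, the tube not yet against it (value of joint stop between 0.0182 and 0.0218 m and y of tube_front in the frame of jig below 0.015 m), for 0.2 s.
2. the tube's end has come against the stop (distance between tube_front and stop_face below 0.003 m), for 0.1 s.
At the end, for the whole second after the job is handed in: the stop is in the notch at the red mark (joint within 1.8 mm of 0.020), the centre of the tube's front end is within 3 mm of the centre of the stop's face, the tube lies straight in its trough (within 0.06 rad) and is at rest (value of joint stop between 0.0182 and 0.0218 m and distance between tube_front and stop_face below 0.003 m and angle between the y axis of wax_tube and the y axis of jig, either way round below 0.06 rad and linear speed of wax_tube below 0.01 m/s); the robot touches nothing.
It fails at once if the tube is lifted out of its trough (its centre rises above 50 mm) or falls out of it (height (world z) of wax_tube above 0.05 m or height (world z) of wax_tube below 0.035 m).
It fails at once if the fingers are put astride the tube or the stop to pinch it (the grasp point comes over the tube's length lower than 64 mm, or over the stop lower than 72 mm) ((horizontal distance between the grasp point and wax_tube below 0.045 m and x of the grasp point in the frame of jig between -0.012 and 0.012 m and height (world z) of the grasp point below 0.064 m) or (x of the grasp point in the frame of stop_face between -0.02 and 0.02 m and y of the grasp point in the frame of stop_face between 0.002 and 0.034 m and height (world z) of the grasp point below 0.072 m)).
It fails at once if a bystander is moved by more than 15 mm (distance of any of calipers, pencil, wax_block, jar_small, ring_blank1, ring_blank2 from where it was at the start of the episode above 0.015 m).
It also fails if it takes over 48 s, if anything falls off the work surface, if the arm or the gripper's body presses on something with over 40 N, if the wrist force passes 120 N, or if a joint passes its speed limit or range.

ROBOT

A 6-joint arm with a two-finger parallel gripper is mounted at the origin on a cart in front of the work surface, level with it; the furniture and walls round the work are solid. World frame = base frame: x ahead of the robot, y to its left, z up, the work surface at z = 0. Lengths are in m, angles in rad, forces in N, time in s.
With the tool pointing down it reaches from about 0.425 to 0.95 m from the base axis. Payload 3.5 kg.
Tool frame: the origin (TCP) lies on the centre line of the jaws, within the pads' length; the fingertips stand ahead of it and the grasp point (between the pads) lies 11 mm behind it (tips_ahead is the z of the fingertips in the tool frame, in m); z points along the fingers, y is the direction in which the jaws open and shut (so a half turn about z gives the same grasp; the last joint's range is limited). The gripper opens to 85 mm and grips with 20 to 120 N. Pads are 22 mm wide; open, the fingers measure 114 mm over their backs; the gripper's body (76 mm by 85 mm) begins 54 mm behind the grasp point. The pads swing forward as they close: fully open they stand 13 mm farther back than shut.
Start: joints at [0.644, 0.286, 1.577, -0, 1.279, -0.15], TCP at [0.473, 0.481, 0.239] pointing down, gripper open.
Joint ranges: [-2.77, 2.77], [-0.9, 2.22], [0.21, 2.48], [-1.53, 4.67], [0.24, 2.81], [-2.84, 2.84]. Speed limits (rad/s): [2.79, 2.79, 3.14, 3.14, 3.14, 3.14].

INTERFACE

Orientations are given as a unit quaternion [x, y, z, w].
In Python, from plant import * gives the robot as it stands. The module is installed in compiled form; this text tells all that it offers.
- The arm moves only by the tool move_arm, never from a script. Its arguments are lists of equal length, an entry for each row: "linear": the shift along the world's x, y, z in m, a list of three; "twist": the turn, a rotation vector about the world's x, y, z in degrees, a list of three. A call has 1 to 20 rows; each row shifts and turns the pose as measured when the row begins; what a row does not reach is not made up. A row lasts 1/12 s, in which the tool goes at most 41.7 mm and 7.16 degrees, less where a joint would pass 70% of its speed; a pose out of reach is approached as far as the arm can. A call is refused whole if a number of a shift passes 0.0417 or a number of a turn 7.16, either way. A call with a gripper value outside its range is refused whole. "grip" is the opening, from 0 (shut) to 1 (fully open), set as the call begins (left out, the last holds). The fingers move at their own pace and stop on an object; "force" is the grip in N (left out, the last holds). Time passes only in rows, so rows that do not move let the fingers close. It gives the time, the measured TCP pose, the force and the opening at its end, in the units of the state.
- get_state(): the state, without advancing time (a new reading comes with each control period).
- read_camera(name): name is "side" or "top" or "wrist"; returns a dict with "img" (384x512x3 uint8, blue, green, red), "depth" (384x512 float32, m along the optical axis (not along the pixel's ray), 0 where there is no reading), "fx", "fy", "cx", "cy" (pixels), "rvec" (rotation vector, rad) and "tvec" (3), from world to camera coordinates, as OpenCV has them. Camera axes: x right, y down, z forward; pixel columns grow to the right and rows downward; lengths in m; the calibration is good to about 2 mm. A picture is of the moment at which its call begins.
- sign_off(): hands the job in, once; it reports no verdict.
The state is a dict: "time": time; "qpos": joint angles; "dq": joint speeds; "joint_efforts": joint torques, N m; "eef_pos": TCP position; "tcp_rot": TCP orientation; "contact_force": force on the tool from outside, world axes, zero at the start; "wrist_torque": the same for the moment, N m; "opening": opening from 0.0 (shut) to 1.0 (fully open).
Only numpy, scipy, OpenCV 4.12 (cv2) and the standard library are available. Lean on these libraries where they do the work, as an engineer would, in place of code of your own. Each camera call takes 0.05 s, during which the arm holds its last target.

## Working session

There is one attempt and no reset: what is moved stays moved. The work goes in short steps, Python scripts to look and compute and a tool call to move; the robot and the scene stay as the last step left them, time stands still between calls to the robot, and variables do not carry over. Pictures are saved under pics/ and viewed, and the job is handed in when it is done.

Besides the shell and the picture viewer there is one more tool, called after "Emit:" as name(argument=value, ...) on one line, values as JSON. move_arm: Moves the arm, as the interface text tells. Its arguments: {"type":"object","properties":{"linear":{"type":"array","items":{"type":"array","items":{"type":"number"}}},"twist":{"type":"array","items":{"type":"array","items":{"type":"number"}}},"grip":{"type":"number"},"force":{"type":"number"}},"required":["linear","twist"]}

```bash
mkdir -p pics; cat > h.py <<'E'
from plant import *
import numpy as np, cv2
def P(c):
    R=cv2.Rodrigues(np.array(c['rvec'],float))[0]; return R,np.array(c['tvec'],float).ravel()
def ray(c,u,v):
    R,t=P(c); d=R.T@np.array([(u-c['cx'])/c['fx'],(v-c['cy'])/c['fy'],1.]); return -R.T@t,d
def onz(c,u,v,z):
    o,d=ray(c,u,v); return o+d*(z-o[2])/d[2]
def dep(c,u,v):
    o,d=ray(c,u,v); return o+d*c['depth'][int(round(v)),int(round(u))]
def proj(c,p):
    R,t=P(c); q=R@np.array(p)+t; return c['fx']*q[0]/q[2]+c['cx'],c['fy']*q[1]/q[2]+c['cy']
E
python3 - <<'E'
from h import *
import pickle
for n in ('top','side','wrist'):
    c=read_camera(n); pickle.dump(c,open(n+'0.pkl','wb')); cv2.imwrite(f'pics/{n}0.png',cv2.resize(c['img'],(800,600),interpolation=cv2.INTER_CUBIC))
    R,t=P(c); print(n,-R.T@t,R[2],c['fx'])
print(get_state())
E
```

```text
top [ 0.43716541 -0.17263494  1.34798464] [ 0.09290218 -0.01522539 -0.99555882] 476.8729509831162
side [0.57488155 0.38942563 1.04942404] [-0.00422047 -0.52159827 -0.85318078] 353.14196536983246
wrist [0.42335575 0.52988801 0.37122163] [ 0.19523795 -0.19491983 -0.96119114] 336.56771017355686
{'time': 0.15, 'qpos': array([ 6.43964713e-01,  2.87023976e-01,  1.57785453e+00,  1.96644378e-05,
        1.27859165e+00, -1.49987981e-01]), 'dq': array([ 0.00023382, -0.00216336, -0.00368353,  0.00130436, -0.00038998,
       -0.00123306]), 'joint_efforts': array([ 1.38754353e-03, -4.06598103e+01, -2.93144882e+01, -1.10355975e-04,
        3.92665577e-03,  8.37505638e-06]), 'eef_pos': array([0.47276271, 0.48108917, 0.23821622]), 'tcp_rot': array([ 3.78730729e-01,  9.25506431e-01, -8.01118527e-04, -4.89448030e-04]), 'contact_force': array([-0.47359417,  0.1117046 , -0.85415661]), 'wrist_torque': array([-0.00347687, -0.02049011, -0.0091062 ]), 'opening': 1.0018894550676445}
```

View pics/top0.png

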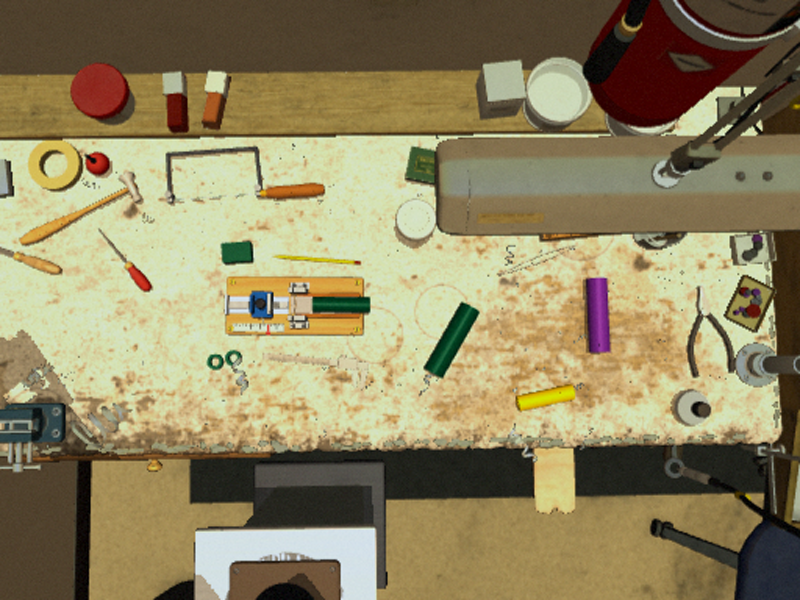

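View pics/side0.png

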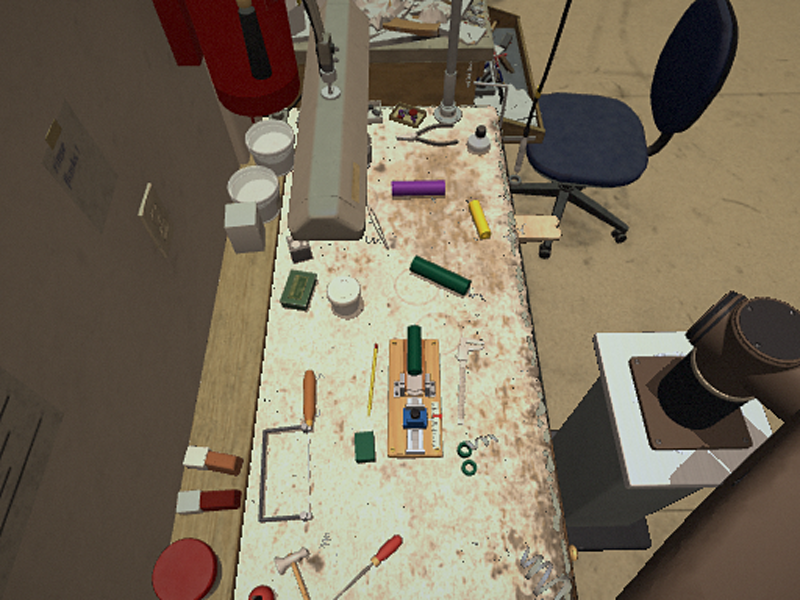

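View pics/wrist0.png

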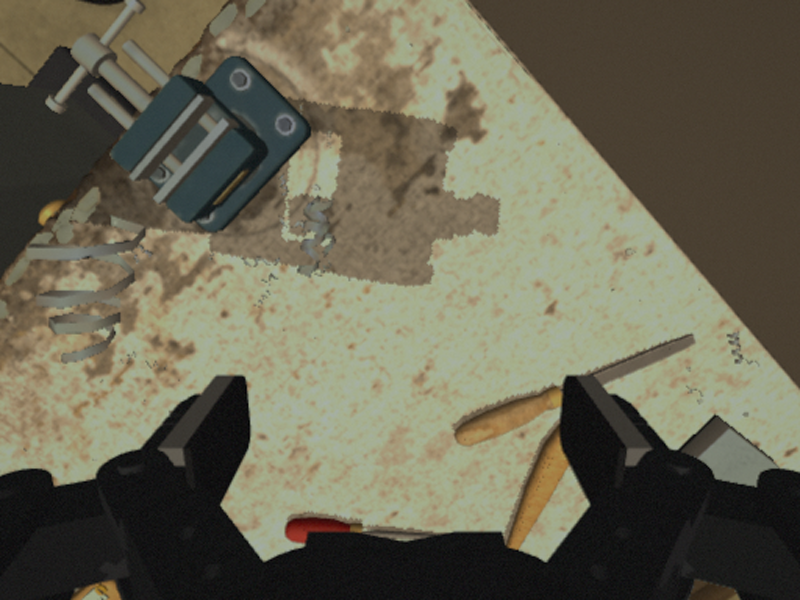

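The top view shows the jig at about (295,306) px (800x600), with its stop (blue, 261,304) to the left and the tube (green, 340,304) to the right, so the jig's +y is about world +y. In the side view the jig is at about (415,395). Next I'll zoom in.

```bash
python3 - <<'E'
from h import *
import pickle
a=pickle.load(open('top0.pkl','rb')); b=pickle.load(open('side0.pkl','rb'))
A=cv2.resize(a['img'][168:224,135:245],(790,402),interpolation=cv2.INTER_CUBIC); cv2.imwrite('pics/topz.png',A)
B=cv2.resize(b['img'][200:300,235:295],(360,600),interpolation=cv2.INTER_CUBIC); cv2.imwrite('pics/sidez.png',B)
for n,c in (('top',a),('side',b)):
    hsv=cv2.cvtColor(c['img'],cv2.COLOR_BGR2HSV)
    for nm,lo,hi in (('blue',(105,120,50),(125,255,255)),('green',(60,100,20),(90,255,200)),('red',(0,150,100),(6,255,255)),('wood',(10,80,120),(24,255,255))):
        m=cv2.inRange(hsv,lo,hi); k,l,s,ce=cv2.connectedComponentsWithStats(m)
        for i in range(1,k):
            if s[i][4]>8 and ((n=='top' and 120<ce[i][0]<310 and 140<ce[i][1]<250) or (n=='side' and 220<ce[i][0]<310 and 150<ce[i][1]<310)):
                print(n,nm,s[i],ce[i].round(1),dep(c,*ce[i]).round(3))
E
```

```text
top blue [160 187  14  16 123] [165.5 195. ] [0.537 0.034 0.067]
top green [142 155  20  13 239] [151.3 161.1] [0.636 0.081 0.022]
top green [200 190  37  10 337] [218.3 194.2] [ 0.538 -0.107  0.053]
top green [272 194  34  47 620] [288.8 217.1] [ 0.473 -0.299  0.036]
top green [144 224  10  10  36] [147.8 227.9] [0.45  0.094 0.003]
top green [133 227  10   9  46] [137.4 230.7] [0.442 0.123 0.002]
top wood [184 139   4   5  14] [185.8 141.1] [ 0.696 -0.012 -0.004]
top wood [159 140  16   9  69] [166.9 144.7] [ 0.686  0.041 -0.002]
top wood [252 144  25  17 122] [263.3 153. ] [ 0.649 -0.231  0.055]
top wood [200 150   6   5  17] [202.9 152.4] [ 0.663 -0.061 -0.003]
top wood [293 151   9  13  55] [297.6 155.5] [ 0.65  -0.332 -0.001]
top wood [302 151  17  14 111] [309.1 156.4] [ 0.647 -0.366 -0.006]
top wood [155 153   9   3  11] [159.3 153.6] [0.66  0.062 0.004]
top wood [279 156   5   4  16] [281.  157.6] [ 0.644 -0.284 -0.001]
top wood [290 158   5   3  11] [291.9 158.8] [ 0.64  -0.316  0.   ]
top wood [185 166   9   1   9] [189. 166.] [ 0.623 -0.022  0.002]
top wood [132 172  10  1
[... 1782 characters left out ...]
0.414 -0.001]
side wood [283 153   3   8  14] [284.4 156.4] [ 0.457 -0.397  0.002]
side wood [227 162  11   8  35] [231.7 165.8] [ 0.651 -0.362 -0.003]
side wood [283 163   5  10  19] [284.8 168.1] [ 0.458 -0.345  0.001]
side wood [281 201   8   5  13] [284.5 202.6] [ 0.468 -0.2    0.004]
side wood [292 205  15   5  36] [299.4 206.8] [ 0.419 -0.184  0.001]
side wood [302 213   5   4  14] [304.  214.9] [ 0.406 -0.155 -0.002]
side wood [248 217  35  75 945] [257.8 260.4] [0.564 0.009 0.02 ]
side wood [270 217  13  51 417] [275.4 237.5] [ 0.506 -0.065  0.02 ]
side wood [298 224  10  14  62] [303.2 230.8] [ 0.414 -0.095  0.002]
side wood [306 261   5   7  21] [308.4 263.9] [ 0.408  0.016 -0.   ]
```

View pics/topz.png

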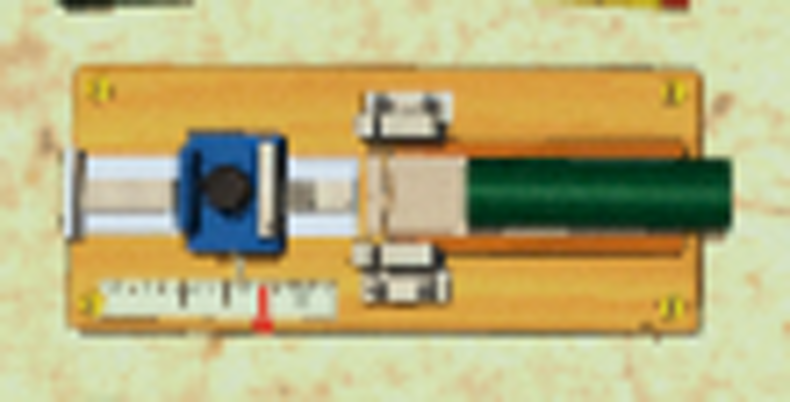

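View pics/sidez.png

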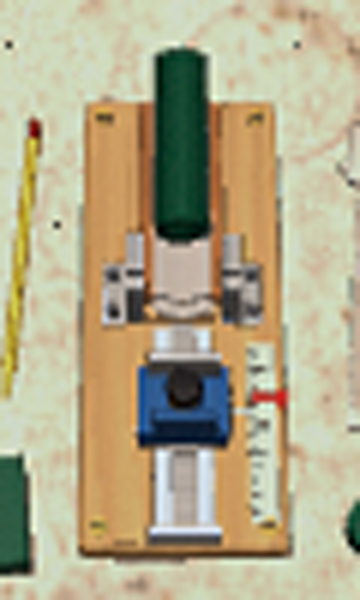

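```bash
cat > m.py <<'E'
from h import *
import pickle
def woodrect(c,box):
    hsv=cv2.cvtColor(c['img'],cv2.COLOR_BGR2HSV); u0,v0,u1,v1=box
    m=cv2.inRange(hsv,(8,90,90),(24,255,255)); mm=np.zeros_like(m); mm[v0:v1,u0:u1]=m[v0:v1,u0:u1]
    k,l,s,ce=cv2.connectedComponentsWithStats(mm)
    pts=[]
    for i in range(1,k):
        if s[i][4]>200: pts+=[p[::-1] for p in np.argwhere(l==i)]
    W=np.array([onz(c,u,v,0.018)[:2] for u,v in pts]); r=cv2.minAreaRect((W*1000).astype(np.float32))
    return np.round(cv2.boxPoints(r),1),np.round(r[0],1),np.round(r[1],1),r[2]
E
python3 - <<'E'
from m import *
a=pickle.load(open('top0.pkl','rb')); b=pickle.load(open('side0.pkl','rb'))
print(woodrect(a,(140,170,240,222))); print(woodrect(b,(240,205,290,300)))
# zoom coords -> px
tz=lambda x,y:(135+(x+.5)/7.1818-.5,168+(y+.5)/7.18-.5)
sz=lambda x,y:(235+(x+.5)/6-.5,200+(y+.5)/6-.5)
for n,x,y,X,Y,z in [('red',262,295,264,398,.02),('pointer',240,265,238,410,.03),('tubefront top',468,196,180,215,.056),('tubeback top',731,194,181,50,.05),('face top mid',262,188,185,367,.062),('tab outer top',182,190,184,440,.0635),('rail end plate',72,195,185,534,.038)]:
    print(n,onz(a,*tz(x,y),z).round(4),onz(b,*sz(X,Y),z).round(4))
# red centroids
E
```

```text
(array([[ 476.3, -153.7],
       [ 590.9, -155.4],
       [ 594.5,  100.6],
       [ 479.9,  102.3]], dtype=float32), array([535.4, -26.6]), array([256. , 114.6]), 89.18291473388672)
(array([[ 487. , -138.2],
       [ 590.3, -140.7],
       [ 596.4,  103.9],
       [ 493. ,  106.4]], dtype=float32), array([541.7, -17.1]), array([244.7, 103.4]), 88.58023834228516)
red [0.5019 0.0262 0.02  ] [0.5013 0.0282 0.02  ]
pointer [0.5131 0.0332 0.03  ] [0.5153 0.0377 0.03  ]
tubefront top [ 0.5364 -0.0568  0.056 ] [ 0.5417 -0.0566  0.056 ]
tubeback top [ 0.5361 -0.1561  0.05  ] [ 0.5379 -0.1555  0.05  ]
face top mid [0.5401 0.0199 0.062 ] [0.542  0.0266 0.062 ]
tab outer top [0.5397 0.0496 0.0635] [0.5437 0.0636 0.0635]
rail end plate [0.5404 0.096  0.038 ] [0.5439 0.1013 0.038 ]
```

Emit:
move_arm(linear=[[0.005, -0.031, 0], [0.005, -0.031, 0], [0.005, -0.031, 0], [0.005, -0.031, 0], [0.005, -0.031, 0], [0.005, -0.031, 0], [0.005, -0.031, 0], [0.005, -0.031, 0], [0.005, -0.031, 0], [0.005, -0.031, 0], [0.005, -0.031, 0], [0.005, -0.031, 0], [0.005, -0.031, 0], [0.005, -0.031, 0], [0, 0, 0], [0, 0, 0]], twist=[[0, 0, -3.3], [0, 0, -3.3], [0, 0, -3.3], [0, 0, -3.3], [0, 0, -3.3], [0, 0, -3.3], [0, 0, -3.3], [0, 0, -3.3], [0, 0, -3.3], [0, 0, -3.3], [0, 0, -3.3], [0, 0, -3.3], [0, 0, -3.3], [0, 0, -3.3], [0, 0, 0], [0, 0, 0]], grip=0, force=60)

```text
time: 1.48
eef_pos: [0.5375, 0.0274, 0.2314]
tcp_rot: [0.724, 0.69, -0.003, -0.004]
contact_force: [-0.5, -0.7, 0.2]
opening: 0.0
```

```bash
python3 - <<'E'
from h import *
import pickle,plant
from scipy.spatial.transform import Rotation as R_
print([n for n in dir(plant) if not n.startswith('_')]); 
print(getattr(plant,'tips_ahead',None))
c=read_camera('wrist'); pickle.dump(c,open('wrist1.pkl','wb')); cv2.imwrite('pics/wrist1.png',cv2.resize(c['img'],(800,600),interpolation=cv2.INTER_CUBIC))
s=get_state(); print(s['time'],s['eef_pos'],s['opening'],s['contact_force'],s['qpos']); print(R_.from_quat(s['tcp_rot']).as_matrix().round(3))
R,t=P(c); print(-R.T@t,R[2])
E
```

```text
['Unreachable', 'get_state', 'read_camera', 'sign_off', 'tips_ahead']
0.008
1.5333 [0.53748161 0.02759087 0.23135117] 0.0003371973002907145 [ 0.18846372 -0.05365078  0.12238643] [-1.37086317e-01 -4.08344485e-03  1.91546837e+00 -5.13456493e-04
  1.23955598e+00 -8.89164212e-02]
[[ 0.048  0.999 -0.009]
 [ 0.999 -0.048  0.001]
 [ 0.    -0.009 -1.   ]]
[0.54275161 0.09678464 0.36458263] [-0.02323424 -0.27479983 -0.9612207 ]
```

View pics/wrist1.png

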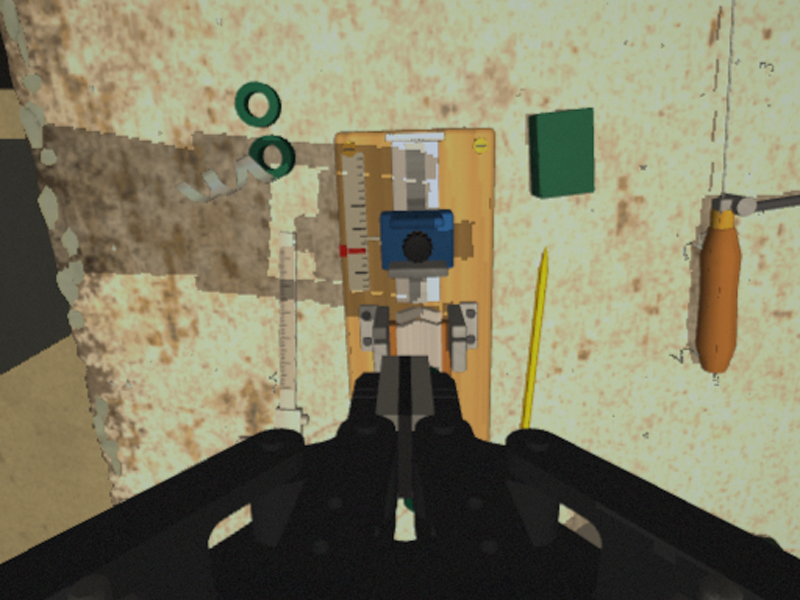

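The wrist view shows the jig from above: stop tab top edge at about (417,212), knob (417,247), face plate (417,268), red mark (352,251), pointer at about (375,238), base end edge at y≈131. Now I'll zoom and measure.

```bash
python3 - <<'E'
from h import *
import pickle
c=pickle.load(open('wrist1.pkl','rb'))
B=cv2.resize(c['img'][78:218,208:322],(0,0),fx=4.25,fy=4.25,interpolation=cv2.INTER_CUBIC); cv2.imwrite('pics/wz1.png',B); print(B.shape)
E
```

```text
(595, 484, 3)
```

View pics/wz1.png

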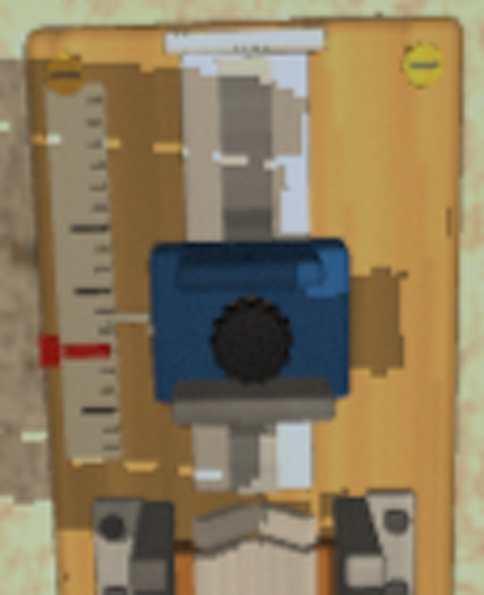

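```bash
python3 - <<'E'
from h import *
import pickle
c=pickle.load(open('wrist1.pkl','rb'))
z4=lambda x,y:(208+(x+.5)/4.25-.5,78+(y+.5)/4.25-.5)
def q(n,x,y,z):
    u,v=z4(x,y); print(n,onz(c,u,v,z)[:2].round(4),'depth pt',dep(c,u,v).round(4))
q('red',86,351,.02)
for y in (228,291,410): q('line',92,y,.02)
q('pointer tip .022',122,317,.022);q('pointer .03',135,317,.03)
q('corner L',28,32,.018);q('corner R',461,20,.018);q('edgeL 580',57,590,.018);q('edgeR 580',454,590,.018)
q('tab top outer',250,240,.0635);q('tab L',150,243,.0635);q('tab R',348,240,.0635);
q('knob',250,345,.062);q('plate top L',173,412,.062);q('plate top R',333,410,.062); q('plate top edge',253,385,.062)
q('endplate',245,36,.038); q('rail',247,150,.03)
E
```

```text
red [0.5035 0.0269] depth pt [0.5031 0.0261 0.0163]
line [0.5072 0.0568] depth pt [0.5069 0.0564 0.0172]
line [0.5061 0.0416] depth pt [0.5058 0.0413 0.018 ]
line [0.5039 0.0119] depth pt [0.5037 0.0114 0.0182]
pointer tip .022 [0.5131 0.0352] depth pt [0.5133 0.0356 0.024 ]
pointer .03 [0.5169 0.0365] depth pt [0.5164 0.0355 0.0241]
corner L [0.4954 0.1025] depth pt [ 0.4928  0.1028 -0.0008]
corner R [0.5958 0.1002] depth pt [0.5985 0.1004 0.    ]
edgeL 580 [ 0.4911 -0.0362] depth pt [ 0.4903 -0.0383  0.0125]
edgeR 580 [ 0.5938 -0.0407] depth pt [ 0.5946 -0.0429  0.0125]
tab top outer [0.5446 0.0577] depth pt [0.5449 0.0528 0.0253]
tab L [0.5236 0.0581] depth pt [0.5206 0.052  0.0159]
tab R [0.5651 0.0568] depth pt [0.5686 0.0505 0.0166]
knob [0.5437 0.035 ] depth pt [0.5437 0.0351 0.0623]
plate top L [0.5263 0.021 ] depth pt [0.5261 0.0204 0.0596]
plate top R [0.5611 0.0198] depth pt [0.5613 0.019  0.0589]
plate top edge [0.544  0.0262] depth pt [0.544  0.0223 0.0452]
endplate [0.5456 0.099 ] depth pt [0.5456 0.099  0.0362]
rail [0.545 0.074] depth pt [0.545  0.0739 0.0281]
```

Emit:
move_arm(linear=[[0.003, 0.02, 0], [0.003, 0.02, 0], [0.001, 0.018, 0], [0, 0, 0], [0, 0, -0.03], [0, 0, -0.03], [0, 0, -0.03], [0, 0, -0.03], [0, 0, -0.01], [0, 0, 0]], twist=[[0, 0, 0.75], [0, 0, 0.75], [0, 0, 0], [0, 0, 0], [0, 0, 0], [0, 0, 0], [0, 0, 0], [0, 0, 0], [0, 0, 0], [0, 0, 0]])

```text
time: 2.37
eef_pos: [0.5431, 0.0964, 0.0998]
tcp_rot: [0.708, 0.706, -0.001, -0.001]
contact_force: [0.4, 0.1, -0.5]
opening: -0.0
```

```bash
cat > snap.py <<'E'
from h import *
import pickle,sys
from scipy.spatial.transform import Rotation as R_
def snap(cam,name,box=None):
    c=read_camera(cam); pickle.dump(c,open(name+'.pkl','wb')); im=c['img']
    if box: u0,v0,u1,v1=box; im=im[v0:v1,u0:u1]
    f=min(800/im.shape[1],600/im.shape[0]); cv2.imwrite(f'pics/{name}.png',cv2.resize(im,None,fx=f,fy=f,interpolation=cv2.INTER_CUBIC)); print('scale',f)
    s=get_state(); print(s['time'],s['eef_pos'].round(4),s['contact_force'].round(2)); print(R_.from_quat(s['tcp_rot']).as_matrix().round(3))
    return c
E
python3 -c "
from snap import *
snap('wrist','wrist2')"
```

```text
scale 1.5625
2.4167 [0.5433 0.0964 0.1005] [-0.43  0.36 -0.26]
[[ 0.002  1.    -0.002]
 [ 1.    -0.002  0.   ]
 [ 0.    -0.002 -1.   ]]
```

View pics/wrist2.png

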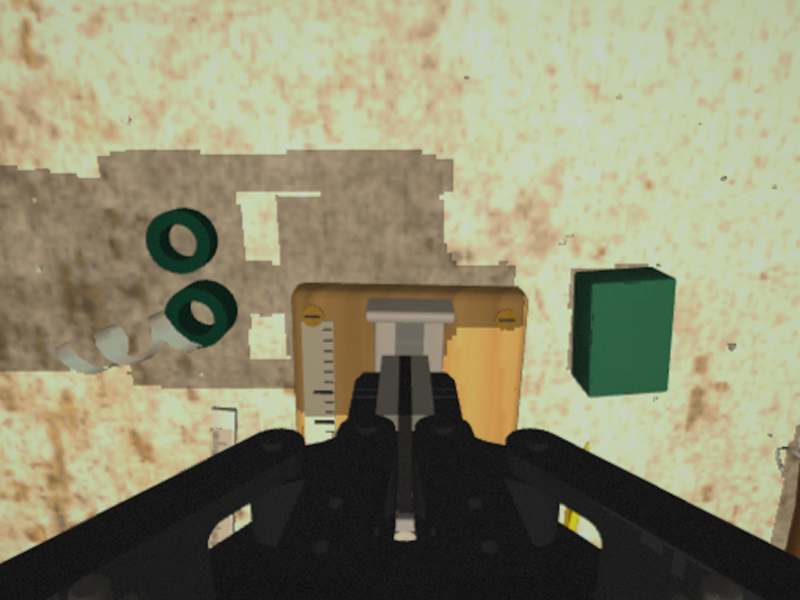

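The wrist view has the fingers hiding the stop. The tips are over the rail near the end plate (410,310), in line with the rail, so I'll go down and approach.

Emit:
move_arm(linear=[[0.001, 0, -0.02], [0, 0, -0.02], [0, 0, -0.003], [0, 0, 0], [0, 0, 0]], twist=[[0, 0, -0.6], [0, 0, -0.6], [0, 0, 0], [0, 0, 0], [0, 0, 0]])

```text
time: 2.83
eef_pos: [0.5511, 0.0972, 0.0666]
tcp_rot: [0.714, 0.7, 0.005, 0.005]
contact_force: [0.3, -0.6, 0.6]
opening: -0.001
```

```bash
python3 -c "
from snap import *
snap('side','side2',(230,195,300,310))"
```

```text
scale 5.217391304347826
2.8833 [0.5516 0.0972 0.0672] [0.15 0.66 0.59]
[[ 0.021  1.     0.015]
 [ 1.    -0.021 -0.   ]
 [ 0.     0.015 -1.   ]]
```

View pics/side2.png

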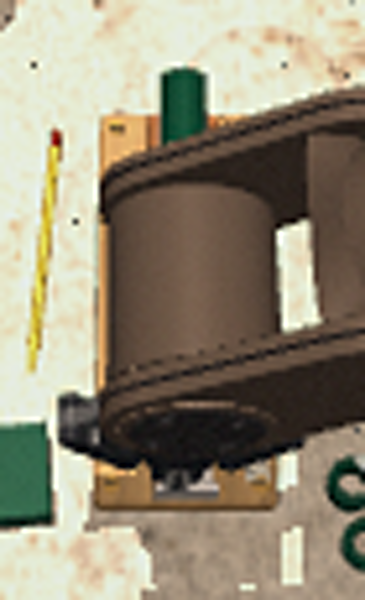

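Emit:
move_arm(linear=[[-0.004, 0, -0.007], [-0.003, 0, -0.005], [0, 0, 0], [0, 0, 0], [0, 0, 0]], twist=[[0, 0, 0], [0, 0.8, 0], [0, 0, 0], [0, 0, 0], [0, 0, 0]])

```text
time: 3.3
eef_pos: [0.5468, 0.0972, 0.0591]
tcp_rot: [0.714, 0.7, 0.003, 0.003]
contact_force: [0.3, 0.3, -0.5]
opening: 0.001
```

```bash
python3 -c "
from snap import *
snap('top','top2',(135,160,245,230)); print(get_state()['qpos'])"
```

```text
scale 7.2727272727272725
3.35 [0.5469 0.0971 0.0591] [-0.21 -0.2   0.37]
[[ 0.02   1.     0.008]
 [ 1.    -0.02  -0.   ]
 [ 0.     0.008 -1.   ]]
[-6.86512827e-03  2.43555782e-01  1.99298819e+00 -1.02431509e-04
  8.97255758e-01  1.35884748e-02]
```

View pics/top2.png

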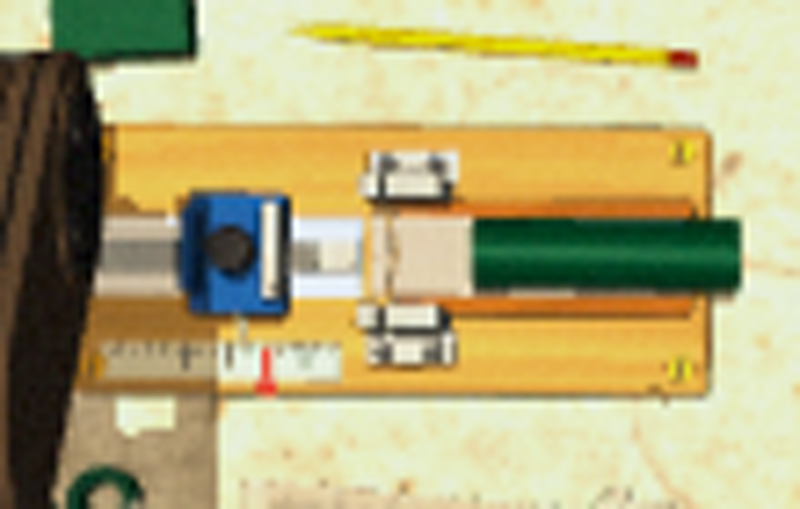

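The top view shows the pointer at x=242, the red mark at 266 and the black line at 230 px. That puts the stop about 10 mm past the red mark (joint ≈ 0.030), which agrees with the wrist measurement.

Emit:
move_arm(linear=[[-0.002, -0.01, -0.004], [-0.001, -0.009, -0.002], [0, -0.004, 0], [0, 0, 0], [0, 0, 0]], twist=[[0, 0.5, 0], [0, 0, 0], [0, 0, 0], [0, 0, 0], [0, 0, 0]])

```text
time: 3.77
eef_pos: [0.5436, 0.0711, 0.0524]
tcp_rot: [0.714, 0.7, -0.001, -0.001]
contact_force: [0.3, -0.9, 0.5]
opening: -0.003
```

Emit:
move_arm(linear=[[0, -0.003, 0], [0, -0.003, 0], [0, -0.002, 0], [0, 0, 0], [0, 0, 0]], twist=[[0, 0, 0], [0, 0, 0], [0, 0, 0], [0, 0, 0], [0, 0, 0]])

```text
time: 4.18
eef_pos: [0.5435, 0.0629, 0.0525]
tcp_rot: [0.715, 0.699, -0.0, -0.001]
contact_force: [-0.2, -0.3, 0.2]
opening: -0.003
```

```bash
python3 -c "
from snap import *
snap('top','top3',(135,160,245,230))"
```

```text
scale 7.2727272727272725
4.2333 [0.5435 0.0629 0.0525] [-0.69  0.52  0.48]
[[ 0.022  1.    -0.002]
 [ 1.    -0.022  0.001]
 [ 0.001 -0.002 -1.   ]]
```

View pics/top3.png

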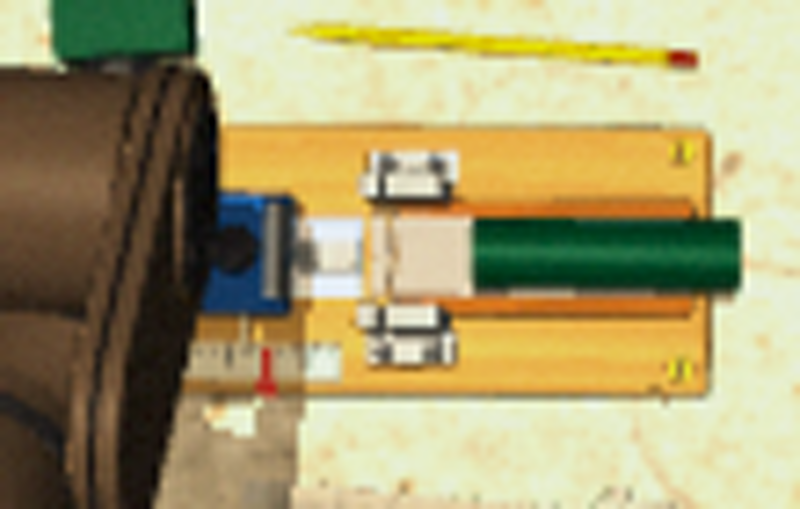

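The pointer moved from 242 to 245 px and the block edge from 289 to 293, so the fingers have made contact and moved the stop about 1.3 mm. About 8.7 mm is left.

Emit:
move_arm(linear=[[0, -0.002, 0], [0, -0.002, 0], [0, -0.001, 0], [0, 0, 0], [0, 0, 0]], twist=[[0, 0, 0], [0, 0, 0], [0, 0, 0], [0, 0, 0], [0, 0, 0]])

```text
time: 4.65
eef_pos: [0.5436, 0.058, 0.0526]
tcp_rot: [0.714, 0.7, -0.0, -0.001]
contact_force: [1.0, 0.2, -0.2]
opening: 0.005
```

```bash
python3 -c "
from snap import *
snap('top','top4',(135,160,245,230))"
```

```text
scale 7.2727272727272725
4.7 [0.5436 0.058  0.0526] [0.01 0.86 0.17]
[[ 0.021  1.    -0.002]
 [ 1.    -0.021  0.002]
 [ 0.002 -0.002 -1.   ]]
```

View pics/top4.png

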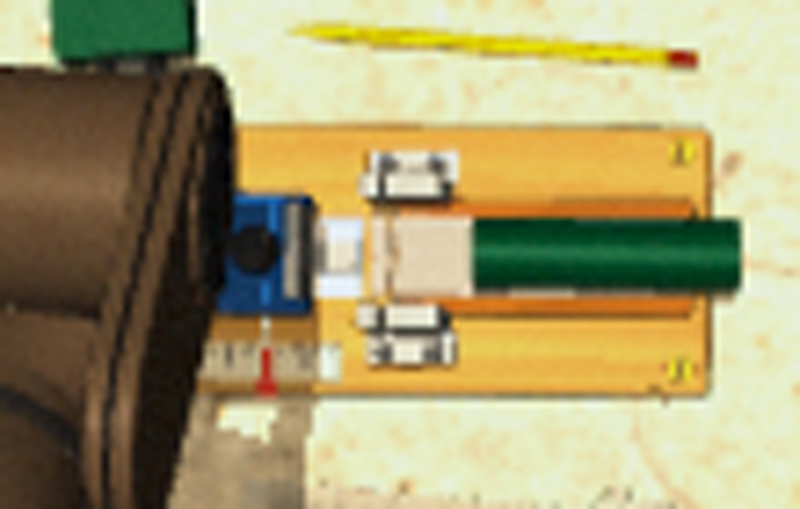

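The pointer (265–266 px) is now at the red mark (266), so the stop has snapped in. I'll back off and lift away.

Emit:
move_arm(linear=[[0, 0.012, 0], [0, 0.012, 0], [0, 0.005, 0.02], [0, 0, 0.04], [0, 0, 0.04], [0, 0, 0.04], [0, -0.02, 0.02], [0, -0.04, 0], [0, -0.04, 0], [0, -0.04, 0], [0, -0.04, 0], [0, -0.04, 0], [0, -0.03, 0], [0, -0.015, 0], [0, 0, 0], [0, 0, 0]], twist=[[0, 0, 0], [0, 0, 0], [0, 0, 0], [0, 0, 0], [0, 0, 0], [0, 0, 0], [0, 0, 0], [0, 0, 0], [0, 0, 0], [0, 0, 0], [0, 0, 0], [0, 0, 0], [0, 0, 0], [0, 0, 0], [0, 0, 0], [0, 0, 0]])

```text
time: 6.03
eef_pos: [0.5407, -0.1722, 0.2232]
tcp_rot: [0.709, 0.705, -0.0, 0.002]
contact_force: [-0.4, 0.4, 0.0]
opening: -0.003
```

```bash
python3 -c "
from snap import *
snap('wrist','wrist5')"
```

```text
scale 1.5625
6.0833 [ 0.5407 -0.1718  0.2231] [-0.43  0.53  0.04]
[[ 0.005  1.     0.002]
 [ 1.    -0.005 -0.003]
 [-0.003  0.002 -1.   ]]
```

View pics/wrist5.png

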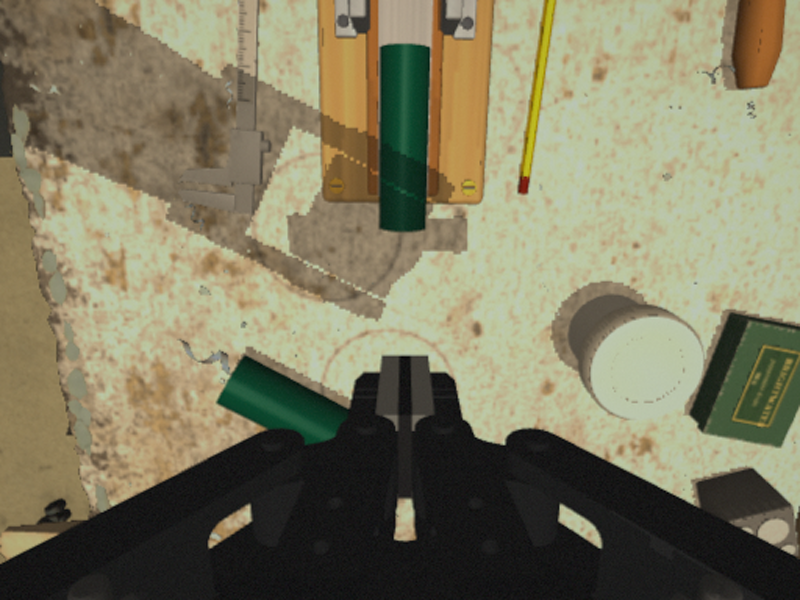

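The wrist view shows the tube with its back end at (403,231) and its front end at (405,44). The larger loose green tube lies at (285,400), clear of my path.

```bash
python3 - <<'E'
from h import *
import pickle
c=pickle.load(open('wrist5.pkl','rb'))
k=lambda x,y:((x+.5)/1.5625-.5,(y+.5)/1.5625-.5)
for n,x,y,z in [('back edge',403,228,.056),('back edge',403,231,.042),('back L',381,222,.046),('back R',425,222,.046),('front',405,44,.056),('baseL',324,202,.018),('baseR',482,202,.018)]:
    u,v=k(x,y); print(n,onz(c,u,v,z).round(4),dep(c,u,v).round(4))
u,v=k(403,200);print(dep(c,u,v).round(4)); u,v=k(405,80);print(dep(c,u,v).round(4))
E
```

```text
back edge [ 0.5406 -0.1524  0.056 ] [ 0.5406 -0.1526  0.0548]
back edge [ 0.5405 -0.1566  0.042 ] [ 0.5405 -0.1545  0.0541]
back L [ 0.5275 -0.1505  0.046 ] [ 0.5276 -0.1503  0.0469]
back R [ 0.5536 -0.1506  0.046 ] [ 0.5554 -0.158  -0.0011]
front [ 0.5422 -0.0555  0.056 ] [ 0.5422 -0.0554  0.0552]
baseL [ 0.4901 -0.1418  0.018 ] [ 0.4872 -0.1441 -0.0013]
baseR [ 0.591  -0.1424  0.018 ] [ 0.5939 -0.1447 -0.0015]
[ 0.5407 -0.1367  0.0539]
[ 0.5421 -0.0729  0.0539]
```

Emit:
move_arm(linear=[[0, -0.01, 0], [0, -0.009, 0], [0, 0, -0.035], [0, 0, -0.035], [0, 0, -0.035], [0, 0, -0.02], [0, 0, -0.008], [0, 0, 0], [0, 0, 0]], twist=[[0, 0, -0.5], [0, 0, -0.4], [0, 0, 0], [0, 0, 0], [0, 0, 0], [0, 0, 0], [0, 0, 0], [0, 0, 0], [0, 0, 0]])

```text
time: 6.83
eef_pos: [0.5442, -0.1869, 0.0895]
tcp_rot: [0.711, 0.703, 0.001, 0.006]
contact_force: [-1.1, -0.5, 0.8]
opening: -0.002
```

Emit:
move_arm(linear=[[-0.003, -0.001, -0.014], [-0.002, 0, -0.01], [0, 0, -0.006], [0, 0, -0.002], [0, 0, 0], [0, 0, 0]], twist=[[0, 0, 0], [0, 0, 0], [0, 0, 0], [0, 0, 0], [0, 0, 0], [0, 0, 0]])

```text
time: 7.33
eef_pos: [0.5446, -0.19, 0.0646]
tcp_rot: [0.711, 0.703, 0.003, 0.013]
contact_force: [0.5, -0.3, -1.0]
opening: -0.004
```

```bash
python3 -c "
from snap import *
snap('wrist','wrist6');snap('side','side6',(230,180,310,290))"
```

```text
scale 1.5625
7.3833 [ 0.5448 -0.1901  0.0648] [0.15 0.24 0.58]
[[ 0.011  1.     0.023]
 [ 1.    -0.011 -0.014]
 [-0.014  0.023 -1.   ]]
scale 5.454545454545454
7.4333 [ 0.5447 -0.1901  0.0647] [ 0.1  -0.44  0.41]
[[ 0.011  1.     0.023]
 [ 1.    -0.011 -0.014]
 [-0.014  0.023 -1.   ]]
```

View pics/wrist6.png

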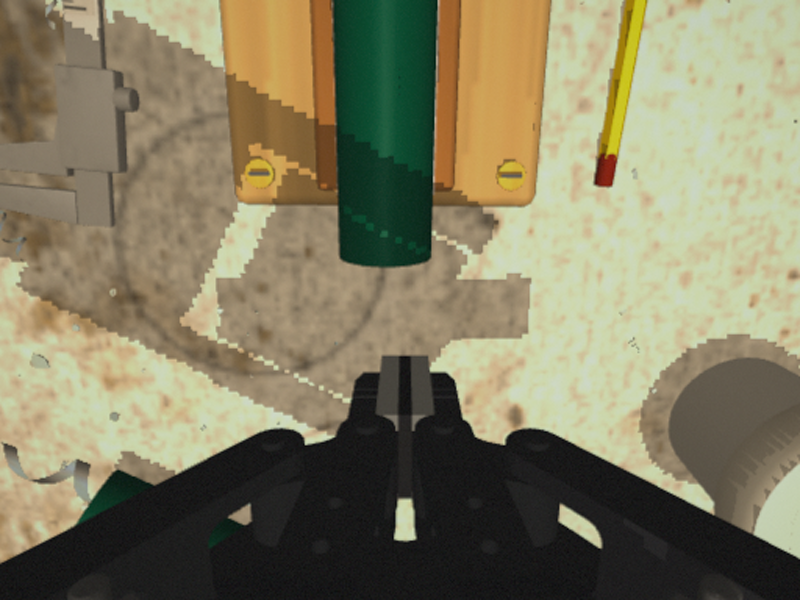

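View pics/side6.png

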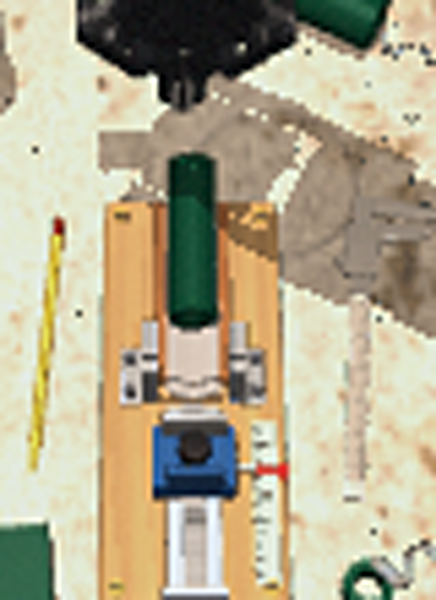

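The side view shows the white pointer in line with the red mark (245→270, 469 px), so the stop is still seated. In the wrist view the tube's back end at (385,262) is ahead of the fingers, which need about 4 mm of lateral and some tilt correction.

Emit:
move_arm(linear=[[-0.003, 0, -0.008], [-0.002, 0, -0.006], [-0.001, 0, -0.003], [0, 0, 0], [0, 0, 0]], twist=[[0.5, 0.8, 0], [0.3, 0.5, -0.5], [0, 0.2, 0], [0, 0, 0], [0, 0, 0]])

```text
time: 7.85
eef_pos: [0.5387, -0.1904, 0.047]
tcp_rot: [0.714, 0.7, -0.002, -0.002]
contact_force: [0.2, 0.7, 0.7]
opening: 0.005
```

Emit:
move_arm(linear=[[0.001, 0.008, 0.002], [0.001, 0.008, 0.001], [0, 0.003, 0], [0, 0, 0], [0, 0, 0]], twist=[[0, 0, 0], [0, 0, 0], [0, 0, 0], [0, 0, 0], [0, 0, 0]])

```text
time: 8.27
eef_pos: [0.5409, -0.1689, 0.0503]
tcp_rot: [0.714, 0.7, -0.001, -0.002]
contact_force: [-0.3, 0.0, 0.4]
opening: -0.001
```

Emit:
move_arm(linear=[[0, 0.003, 0], [0, 0.004, 0], [0, 0.004, 0], [0, 0.004, 0], [0, 0.004, 0], [0, 0.003, 0], [0, 0.002, 0], [0, 0, 0], [0, 0, 0]], twist=[[0, 0, 0], [0, 0, 0], [0, 0, 0], [0, 0, 0], [0, 0, 0], [0, 0, 0], [0, 0, 0], [0, 0, 0], [0, 0, 0]])

```text
time: 9.02
eef_pos: [0.5413, -0.1427, 0.0509]
tcp_rot: [0.714, 0.7, -0.002, -0.001]
contact_force: [0.1, -0.4, 0.3]
opening: 0.001
```

```bash
python3 -c "
from snap import *
snap('side','side7',(230,180,310,290))"
```

```text
scale 5.454545454545454
9.0667 [ 0.5413 -0.1427  0.0508] [-0.14  0.57  0.09]
[[ 0.02   1.    -0.003]
 [ 1.    -0.02  -0.001]
 [-0.001 -0.003 -1.   ]]
```

View pics/side7.png

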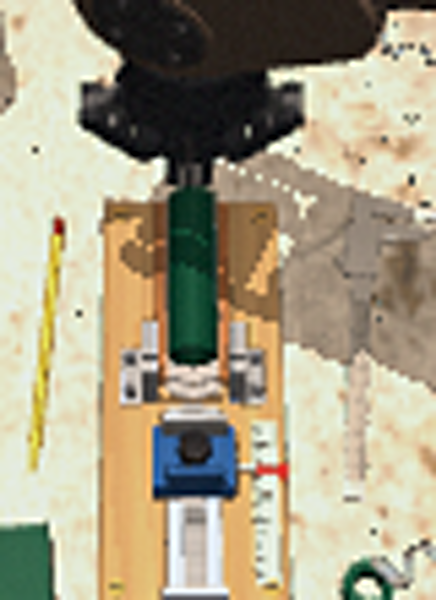

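The tube has moved about 24 mm, is straight, and has its front end at (190,360) between the cheeks. The stop hasn't moved (pointer 469 px).

Emit:
move_arm(linear=[[0, 0.003, 0], [0, 0.004, 0], [0.0002, 0.004, 0], [0, 0.004, 0], [0, 0.004, 0], [0.0002, 0.004, 0], [0, 0.003, 0], [0, 0.002, 0], [0, 0, 0], [0, 0, 0]], twist=[[0, 0, 0], [0, 0, 0], [0, 0, 0], [0, 0, 0], [0, 0, 0], [0, 0, 0], [0, 0, 0], [0, 0, 0], [0, 0, 0], [0, 0, 0]])

```text
time: 9.9
eef_pos: [0.5419, -0.1118, 0.051]
tcp_rot: [0.714, 0.7, -0.002, -0.001]
contact_force: [-0.2, -1.4, -0.8]
opening: 0.001
```

```bash
python3 -c "
from snap import *
snap('side','side8',(240,220,300,290))"
```

```text
scale 8.571428571428571
9.95 [ 0.5419 -0.1119  0.051 ] [ 0.09  1.19 -0.45]
[[ 0.02   1.    -0.003]
 [ 1.    -0.02  -0.001]
 [-0.001 -0.003 -1.   ]]
```

View pics/side8.png

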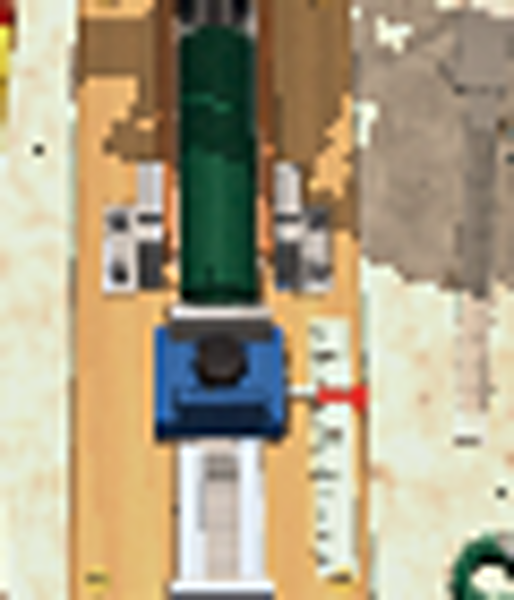

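The tube's front is just short of the steel plate (about 305 px), and the stop is still at the red mark. I'll finish in small steps, watching the force.

Emit:
move_arm(linear=[[0, 0.002, 0], [0, 0.002, 0], [0, 0.001, 0], [0, 0, 0], [0, 0, 0]], twist=[[0, 0, 0], [0, 0, 0], [0, 0, 0], [0, 0, 0], [0, 0, 0]])

```text
time: 10.37
eef_pos: [0.5419, -0.1069, 0.051]
tcp_rot: [0.714, 0.7, -0.002, -0.0]
contact_force: [-0.0, -0.7, -0.4]
opening: 0.002
```

Emit:
move_arm(linear=[[0, 0.001, 0], [0, 0, 0]], twist=[[0, 0, 0], [0, 0, 0]])

```text
time: 10.53
eef_pos: [0.5419, -0.1059, 0.0511]
tcp_rot: [0.714, 0.7, -0.001, -0.001]
contact_force: [0.0, -0.0, -0.9]
opening: -0.0
```

```bash
python3 -c "
from snap import *
snap('side','side9',(240,220,300,290));snap('top','top9',(135,160,245,230))"
```

```text
scale 8.571428571428571
10.5833 [ 0.5419 -0.1059  0.051 ] [0.84 0.73 0.21]
[[ 0.021  1.    -0.003]
 [ 1.    -0.021 -0.001]
 [-0.001 -0.003 -1.   ]]
scale 7.2727272727272725
10.6333 [ 0.5419 -0.1059  0.051 ] [-0.77 -0.72  0.31]
[[ 0.021  1.    -0.003]
 [ 1.    -0.021 -0.001]
 [-0.001 -0.003 -1.   ]]
```

View pics/side9.png

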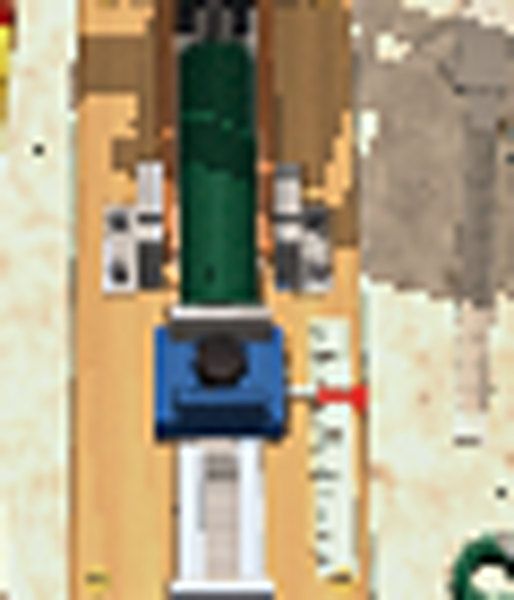

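View pics/top9.png

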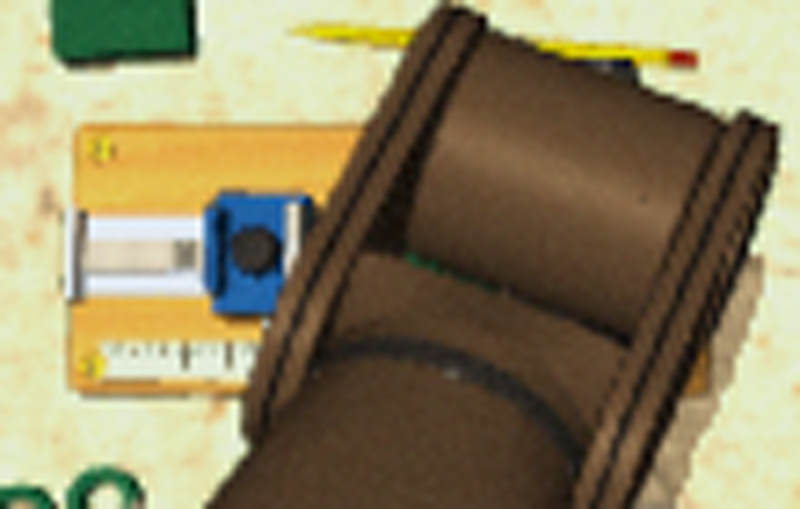

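Not touching yet: no force, and the stop is still at the mark.

Emit:
move_arm(linear=[[0, 0.001, 0], [0, 0, 0], [0, 0, 0]], twist=[[0, 0, 0], [0, 0, 0], [0, 0, 0]])

```text
time: 10.88
eef_pos: [0.5419, -0.1048, 0.051]
tcp_rot: [0.714, 0.7, -0.002, -0.001]
contact_force: [-0.1, -1.0, 0.4]
opening: 0.001
```

Emit:
move_arm(linear=[[0, 0.0006, 0], [0, 0, 0]], twist=[[0, 0, 0], [0, 0, 0]])

```text
time: 11.05
eef_pos: [0.5419, -0.1043, 0.051]
tcp_rot: [0.714, 0.7, -0.002, -0.001]
contact_force: [0.0, -0.5, -0.4]
opening: -0.001
```

```bash
python3 -c "
from snap import *
snap('side','side10',(240,220,300,290))"
```

```text
scale 8.571428571428571
11.1 [ 0.5419 -0.1042  0.051 ] [-0.18 -1.31 -0.13]
[[ 0.021  1.    -0.003]
 [ 1.    -0.021 -0.001]
 [-0.001 -0.003 -1.   ]]
```

View pics/side10.png

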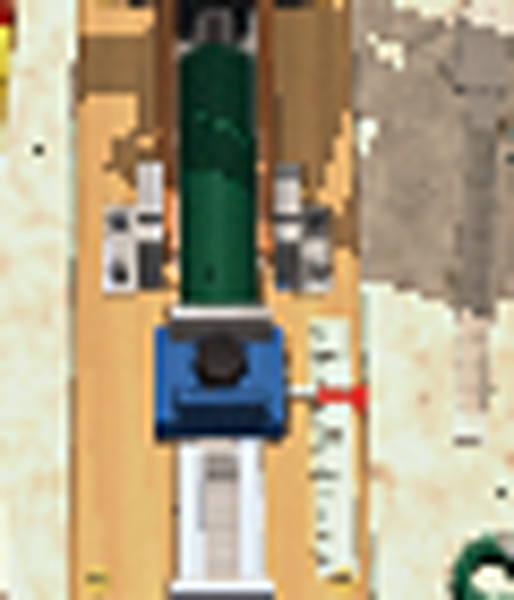

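Emit:
move_arm(linear=[[0, 0.0006, 0], [0, 0, 0]], twist=[[0, 0, 0], [0, 0, 0]])

```text
time: 11.27
eef_pos: [0.5419, -0.1037, 0.051]
tcp_rot: [0.714, 0.7, -0.002, -0.0]
contact_force: [0.2, -0.0, 0.1]
opening: 0.002
```

Emit:
move_arm(linear=[[0, 0.0006, 0], [0, 0, 0]], twist=[[0, 0, 0], [0, 0, 0]])

```text
time: 11.43
eef_pos: [0.5419, -0.1031, 0.0511]
tcp_rot: [0.714, 0.7, -0.002, -0.0]
contact_force: [0.7, -0.1, 0.2]
opening: 0.001
```

```bash
python3 -c "
from snap import *
snap('side','side11',(240,220,300,290));print(get_state()['contact_force'])"
```

```text
scale 8.571428571428571
11.4833 [ 0.5419 -0.1031  0.0511] [ 0.58 -1.15 -0.14]
[[ 0.021  1.    -0.003]
 [ 1.    -0.021 -0.002]
 [-0.002 -0.003 -1.   ]]
[ 0.57615524 -1.14789858 -0.13839281]
```

View pics/side11.png

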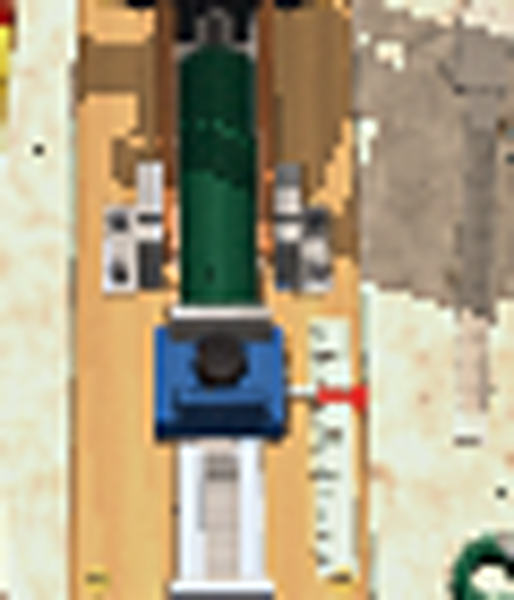

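Emit:
move_arm(linear=[[0, 0.0006, 0], [0, 0, 0]], twist=[[0, 0, 0], [0, 0, 0]])

```text
time: 11.65
eef_pos: [0.542, -0.1028, 0.0511]
tcp_rot: [0.714, 0.7, -0.002, -0.0]
contact_force: [-0.7, -0.7, -0.4]
opening: -0.001
```

Emit:
move_arm(linear=[[0, 0.0006, 0], [0, 0, 0]], twist=[[0, 0, 0], [0, 0, 0]])

```text
time: 11.82
eef_pos: [0.542, -0.1028, 0.0512]
tcp_rot: [0.714, 0.7, -0.002, 0.0]
contact_force: [0.3, -1.1, -0.2]
opening: -0.001
```

```bash
python3 -c "
from snap import *
snap('side','side12',(240,220,300,290))
a=pickle.load(open('side10.pkl','rb'));
for n in ('side6','side8','side9','side10','side11','side12'):
    c=pickle.load(open(n+'.pkl','rb')); print(n,c['img'][245:263,265].sum(1), c['img'][258:278,275].sum(1)); print(c['depth'][252:262,265].round(4))"
```

```text
scale 8.571428571428571
11.8667 [ 0.542  -0.1028  0.0511] [-0.37 -1.73 -0.4 ]
[[ 0.02   1.    -0.003]
 [ 1.    -0.02  -0.004]
 [-0.004 -0.003 -1.   ]]
side6 [608 609 611 614 621 363 620 643 301 563 470 665 255 186 122 120 132 145] [532 533 534 529 531 528 523 663 343 527 541 524 524 524 519 522 520 516
 519 518]
[1.0862 1.0888 1.076  1.04   1.0413 1.0407 1.0439 1.0367 1.0375 1.0376]
side8 [182 185 191 188 188 183 181 188  95  96 231 688 259 192 119 133 138 152] [536 541 538 537 538 529 530 674 352 534 542 530 528 530 522 526 531 523
 522 524]
[1.0544 1.0535 1.0716 1.0454 1.0392 1.0422 1.0472 1.0399 1.0359 1.0318]
side9 [191 184 186 190 184 183 184 185 195 173 197 689 263 190 115 127 138 159] [538 539 535 533 543 536 531 675 359 535 540 532 533 533 527 526 524 519
 523 520]
[1.0499 1.0501 1.05   1.0424 1.0399 1.0419 1.0477 1.0402 1.0352 1.0311]
side10 [187 177 185 185 182 186 186 186 185 167 268 677 258 180 120 124 140 153] [539 538 540 536 539 531 531 677 349 534 544 528 537 531 529 528 528 527
 522 518]
[1.0514 1.0506 1.0513 1.0415 1.0381 1.0421 1.0495 1.0408 1.0358 1.0348]
side11 [181 184 181 177 184 191 190 191 188 170 272 679 257 181 119 111 148 156] [536 540 530 535 537 533 533 672 349 534 545 537 530 532 525 530 533 519
 529 525]
[1.0556 1.0472 1.053  1.0392 1.0402 1.0399 1.0472 1.039  1.0348 1.0335]
side12 [192 186 185 183 182 190 188 192 181 166 267 685 262 187 126 128 141 154] [533 540 534 534 538 535 533 674 353 537 544 531 529 532 524 523 525 521
 523 522]
[1.0519 1.0512 1.0497 1.044  1.0398 1.04   1.0487 1.0365 1.0366 1.0339]
```

The side image stops changing because the plate's top edge hides the last 4 mm or so of the tube. The TCP has stalled at -0.1028, which suggests contact, so I'll push slightly firmer and then measure.

Emit:
move_arm(linear=[[0, 0.0012, 0], [0, 0.0012, 0], [0, 0, 0]], twist=[[0, 0, 0], [0, 0, 0], [0, 0, 0]])

```text
time: 12.12
eef_pos: [0.5424, -0.1027, 0.0516]
tcp_rot: [0.714, 0.701, -0.004, 0.003]
contact_force: [-0.1, -0.7, 0.3]
opening: -0.002
```

```bash
python3 -c "
from snap import *
snap('side','side13',(240,220,300,290));snap('wrist','wrist13')"
```

```text
scale 8.571428571428571
12.1667 [ 0.5423 -0.1027  0.0516] [ 0.27 -2.93  0.01]
[[ 0.018  1.    -0.002]
 [ 1.    -0.018 -0.009]
 [-0.009 -0.001 -1.   ]]
scale 1.5625
12.2167 [ 0.5424 -0.1027  0.0516] [-0.5  -3.66 -0.48]
[[ 0.018  1.    -0.002]
 [ 1.    -0.018 -0.009]
 [-0.009 -0.001 -1.   ]]
```

View pics/side13.png

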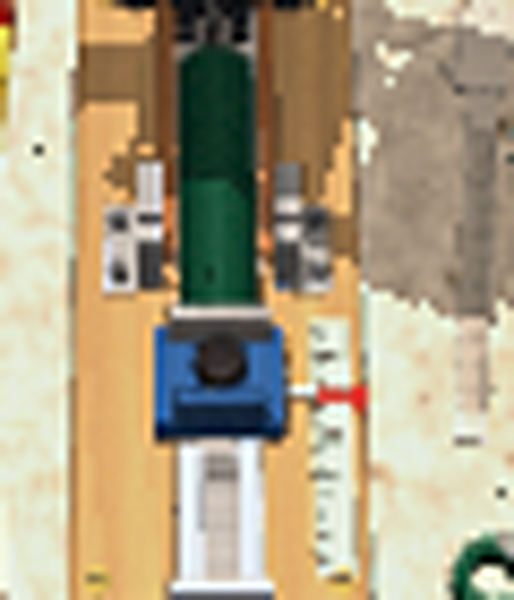

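View pics/wrist13.png

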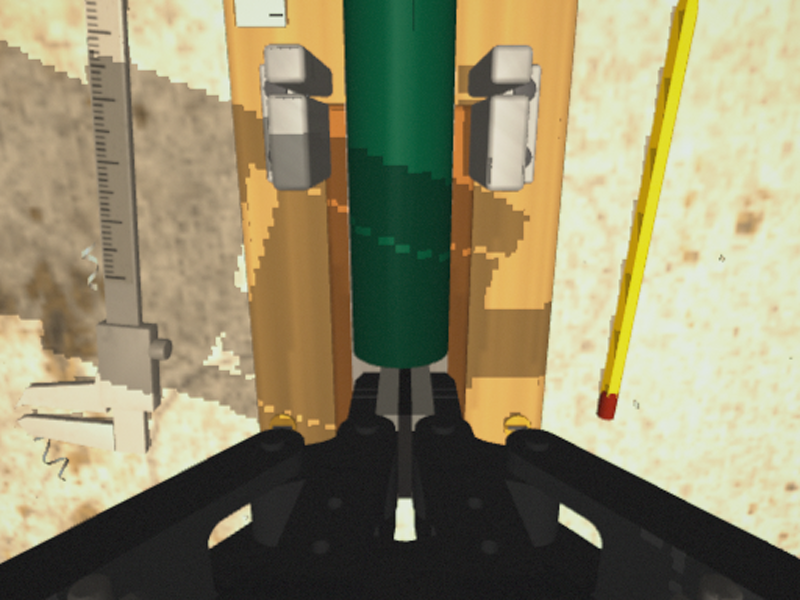

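Position has stalled with about 3 N of reaction. The tube is against the stop and the pointer is still at the red mark (395 px). I'll retreat.

Emit:
move_arm(linear=[[0, -0.006, 0], [0, -0.012, 0], [0, -0.015, 0], [0, -0.01, 0.01], [0, 0, 0.03], [0, 0, 0.04], [0, 0, 0.04], [0, 0, 0.03], [0, 0, 0.02], [0, 0.03, 0], [0, 0.04, 0], [0, 0.04, 0], [0, 0.03, 0], [0, 0, 0], [0, 0, 0]], twist=[[0, 0, 0], [0, 0, 0], [0, 0, 0], [0, 0, 0], [0, 0, 0], [0, 0, 0], [0, 0, 0], [0, 0, 0], [0, 0, 0], [0, 0, 0], [0, 0, 0], [0, 0, 0], [0, 0, 0], [0, 0, 0], [0, 0, 0]])

```text
time: 13.47
eef_pos: [0.5395, -0.0079, 0.2404]
tcp_rot: [0.718, 0.696, 0.003, 0.002]
contact_force: [-0.4, 0.2, 0.8]
opening: 0.001
```

```bash
python3 -c "
from snap import *
snap('wrist','wrist14')"
```

```text
scale 1.5625
13.5167 [ 0.5396 -0.0082  0.2404] [1.03 0.08 0.89]
[[ 0.031  0.999  0.007]
 [ 1.    -0.031  0.003]
 [ 0.003  0.007 -1.   ]]
```

View pics/wrist14.png

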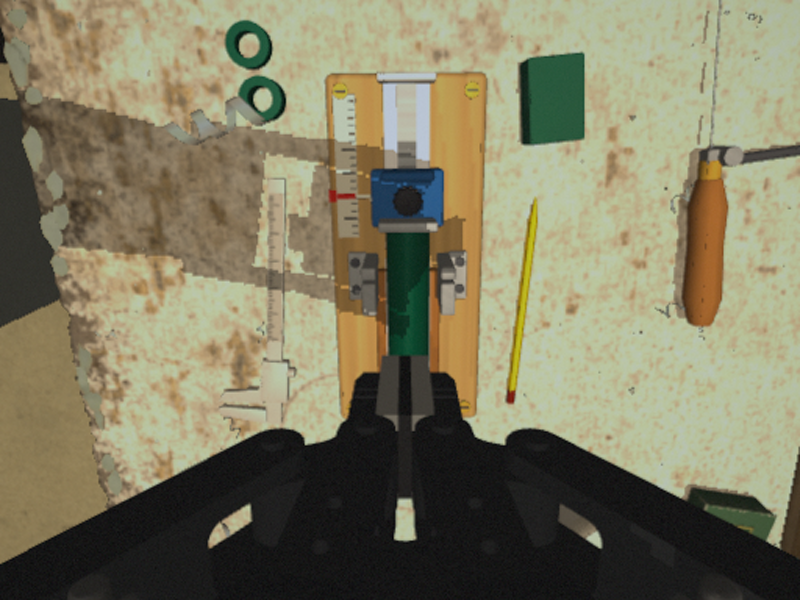

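Looks right, with the tube front up to the plate at (407,232). The camera is still on the +y side of the plate, so I'll move it to the tube side to see the gap.

Emit:
move_arm(linear=[[0, -0.035, 0], [0, -0.035, 0], [0, -0.03, 0], [0, -0.01, 0], [0, 0, 0], [0, 0, 0]], twist=[[0, 0, 0], [0, 0, 0], [0, 0, 0], [0, 0, 0], [0, 0, 0], [0, 0, 0]])

```text
time: 14.02
eef_pos: [0.5383, -0.128, 0.2414]
tcp_rot: [0.72, 0.694, 0.004, 0.001]
contact_force: [-0.0, -0.4, 0.5]
opening: -0.001
```

```bash
python3 -c "
from snap import *
snap('wrist','wrist15',(190,0,330,105))
c=read_camera('top');cv2.imwrite('pics/top15.png',cv2.resize(c['img'][150:245,120:260],None,fx=5.6,fy=5.6,interpolation=cv2.INTER_CUBIC))"
```

```text
scale 5.714285714285714
14.0667 [ 0.5384 -0.1276  0.2413] [ 0.4   0.56 -0.1 ]
[[ 0.035  0.999  0.007]
 [ 0.999 -0.035  0.003]
 [ 0.004  0.007 -1.   ]]
```

View pics/wrist15.png

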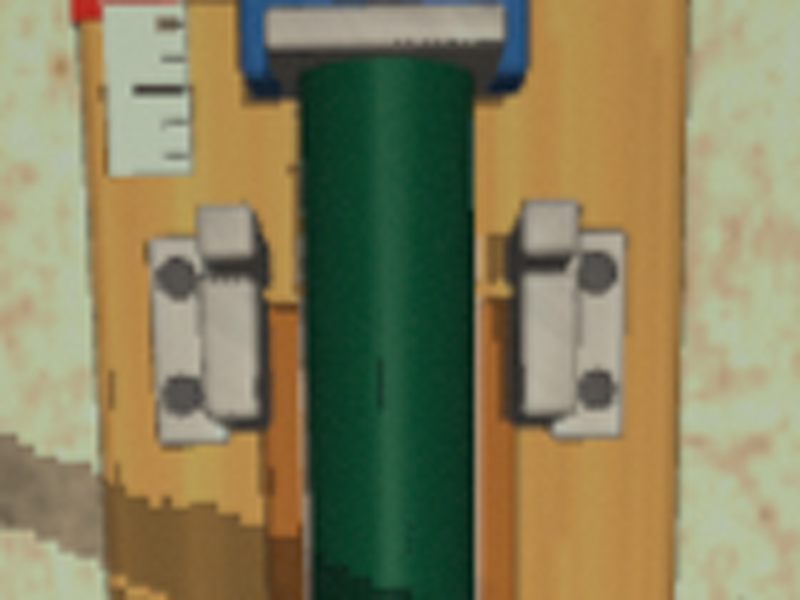

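View pics/top15.png

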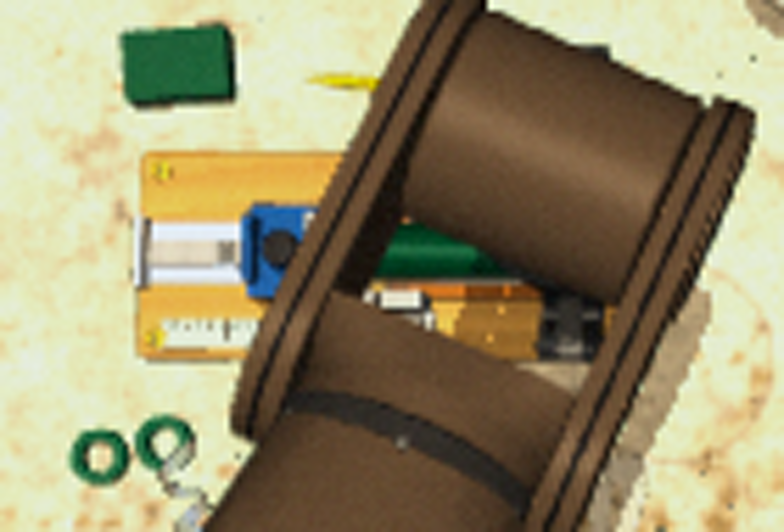

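From the tube side, the tube's front edge (388,58 px) lies against the plate's face with no visible gap, and the tube is straight. The previous wrist view had the pointer at the red line (196 px row for both). The gripper is clear, so I'm handing in.

```bash
python3 -c "
from plant import *
print(sign_off())"
```

```text
the job is handed in; nothing more can be done
None
```

The jig is set up and handed in at about 14 s. No verdict was reported, so this rests on my own checks.

- **Stop:** I pushed its tab with the closed fingertips about 10 mm, from a measured joint value of about 0.030 m, until it snapped in at the red mark. The pointer lined up with the red line in the top and side views after the push. It still did in the side view while the tube was pressed against the stop, and in the wrist view after I backed off.
- **Tube:** I pushed its back end about 62 mm through the guide until it stopped against the plate with about 3 N of reaction. The last wrist view, from the tube side, showed no gap at the plate and the tube straight in the trough.
- **Other things:** I didn't touch any of the other things on the bench, and they look unmoved in the last views that show them. The gripper was clear of everything, with the tool 0.24 m above the bench.

**Disagreements:**
- The tool stopped about 1.8 mm further along than I had predicted. I put this down to calibration and finger width, since the pointer had not moved.
- The side view could not show the last 4 mm or so of the tube's travel, because the plate's top edge hides it. I judged contact from the stall, the force and the final wrist view.

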